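# Set the scanner slide and stand the bottle on it

### The arm

A 6-joint arm with a two-finger parallel gripper is mounted at the origin on the work surface. World frame = base frame: x ahead of the robot, y to its left, z up, the work surface at z = 0. Lengths are in mm, angles in rad, forces in N, time in s.
With the tool pointing down it reaches from about 350 to 1000 mm from the base axis. Payload 7.1 kg.
Tool frame: the origin (TCP) lies on the front face of the gripper's body, between the roots of the fingers; the fingertips stand 73 mm ahead of it and the grasp point (between the pads) lies 54 mm ahead of it; z points along the fingers, y is the line along which they close (so a half turn about z gives the same grasp; the last joint's range is limited). The gripper opens to 85 mm and grips with 20 to 120 N. Pads are 22 mm wide; open, the fingers measure 114 mm over their backs; the gripper's body (76 mm by 85 mm) begins 54 mm behind the grasp point. The pads swing forward as they close: fully open they stand 13 mm farther back than shut.
Start: joints at [1.279, 0.423, 1.63, -0, 1.089, -0.019], TCP at [168.362, 601.88, 303.919] pointing down, gripper open.
Joint ranges: [-3, 3], [-0.9, 2.11], [0.09, 2.58], [-1.31, 4.45], [0.11, 2.69], [-2.54, 2.54]. Speed limits (rad/s): [2.39, 2.39, 3.01, 3.14, 3.14, 3.14].

### API

Orientations are given as a 3x3 rotation matrix whose columns are the frame's x, y, z axes.
In Python, from plant import arm gives the robot as it stands. The module is installed in compiled form; this text tells all that it offers.
- The arm moves only by the tool send_rows, never from a script. Its argument "steps" is a list of rows, each a list of 2 entries, a list of its own where there are three numbers: the shift along the tool's x, y, z in cm, then the turn about the tool's z in degrees. In form: [[[dx, dy, dz], twist], ...]. A call has 1 to 8 rows; each row is the pose to reach, as a shift and turn from the pose commanded when the call began, along the tool's axes at that moment; what a row does not reach only later rows make up. A row lasts 1/8 s, in which the tool goes at most 62.5 mm and 10.7 degrees, less where a joint would pass 70% of its speed; a pose out of reach is approached as far as the arm can. A call with a gripper value outside its range is refused whole. "claw" is the finger opening in cm, from 0 to 8.54, set as the call begins (left out, the last holds). The fingers move at their own pace and stop on an object; "newtons" is the grip in N (left out, the last holds). Time passes only in rows, so rows that repeat a pose let the fingers close. It gives the time, the measured TCP pose, the force, the opening and the grip force at its end, in the units of the state.
- arm.sense(): the state, without advancing time (a new reading comes with each control period).
- arm.get_image(name): name is "scene" or "side" or "wrist"; returns a dict with "image" (480x640x3 uint8, red, green, blue), "range_z" (480x640 float32, mm along the optical axis (not along the pixel's ray), 0 where there is no reading), "fx", "fy", "cx", "cy" (pixels), "extrinsics" (4x4, takes a point from world to camera coordinates). Camera axes: x right, y down, z forward; pixel columns grow to the right and rows downward; lengths in mm; the calibration is good to about 2 mm. The wrist camera is an equidistant fisheye: a pixel r from the principal point sees the ray r / f radians off the axis. A picture is of the moment at which its call begins.
- arm.sign_off(): hands the job in; it is judged then, once.
The state is a dict: "time": time; "joint_positions": joint angles; "qd": joint speeds; "joint_torque": joint torques, N m; "ee_pos": TCP position; "tool_rot": TCP orientation; "force": force on the tool from outside, world axes, zero at the start; "moment": the same for the moment, N m; "opening": finger opening in mm; "finger_force": force on a finger pad.
Only numpy, scipy, OpenCV 4.12 (cv2) and the standard library are available. Lean on these libraries where they do the work, as an engineer would, in place of code of your own. Each camera call takes 0.05 s, during which the arm holds its last target. There are 200 camera calls.

### The job

Set up the code-scanner fixture for the next batch: crank the handwheel by its knob until the slide's pointer lines up with the pointed clip on the scale. Then take the tall slim bottle out of the tray and stand it upright in the middle of the slide's plate, setting it down without dropping it. Drive the slide only with the handwheel, and leave the other containers and everything else on the bench standing where they are.

Things in the scene. Friction and masses are not known exactly. Their poses are not given: they have to be found in the camera images.
- fixture: The scanner fixture, bolted down: grey base plate 110 x 440 x 12 mm with a screw slide on rails, a gearbox with a horizontal handwheel at its -y end and a scanner post at its +y end. Origin on the bench; base plate from y = -230 to +210 mm. Its z is up, its y runs along the slide's travel from the handwheel towards the scanner, its x points to the scale.
- scanner (a point): Top centre of the black code scanner's head, 56 mm (x) by 26 mm (y) by 45 mm high, on a 20 mm post at the +y end of the fixture (197 mm from its origin); 150 mm above the bench. Fixed.
- scale (a point): Centre of the scale's top face: a fixed aluminium bar 50 mm (x) by 200 mm (y), 30 mm high, beside the rails, with dark lines every 10 mm across; axes as the fixture's. The two clips sit on it.
- slide (a joint): Position of the slide along the fixture's y (m), 0 in mid-travel, plus towards the scanner; travel -0.062 to +0.062. It is driven only by the screw and does not yield to a push.
- handwheel (a joint): Turn of the handwheel (rad), growing clockwise seen from above. One clockwise turn carries the slide 20 mm towards the scanner (+y of the fixture), one anticlockwise turn 20 mm back towards the wheel; several turns are needed. It stays where it is left and takes about 3 N at the knob.
- wheel_centre (a point): The handwheel's vertical axis, at the top face of its solid aluminium disc (128 mm diameter, 10 mm thick; face 94 mm above the bench).
- knob_top (a point): Centre of the top end of the handwheel's upright black crank knob, 23 mm in diameter and 48 mm tall, which spins freely on its pin. It stands 48 mm from the wheel's axis; its foot is 96 mm and its top 144 mm above the bench.
- plate (a point): Centre of the top of the slide's flat square steel plate (88 x 88 mm, 57 mm above the bench); axes as the fixture's; it moves with the slide.
- pointer (a point): Tip of the slide's dark pointer, which reaches out from the slide's edge over the scale (64 mm from the plate's centre line); axes as the fixture's.
- marker: The pointed clip on the scale, dark steel, fixed: a bar 26 x 12 x 12 mm with a wedge-shaped tip towards the slide (its -x); 32 mm long in all. Origin under the middle of the bar, on the line of its tip; axes as the fixture's. The pointer is on the mark when it has the same place along the fixture's y as this clip.
- plain_clip: The other clip on the scale, dark steel, fixed: a short plain block 14 x 16 x 12 mm with no point. It means nothing for this job. The two clips stand either side of the slide's start and may change places.
- tray: Grey open tray, fixed, 270 x 180 mm outside, 55 mm high, 5 mm walls and floor, holding five containers that stand at two rows of places 80 mm apart. Origin on the bench under its centre.
- bottle: The tall slim white bottle with a narrow neck and grey screw cap, 170 mm tall: body 50 mm in diameter up to 110 mm, tapering to a 24 mm neck at 134 mm, cap 30 mm in diameter from 142 to 170 mm. About 0.15 to 0.31 kg. Origin at the centre of its underside.
- squat_bottle: Short wide white bottle with a grey cap, 58 mm in diameter, 110 mm tall. Bystander in the tray; origin under its centre.
- jar: White jar with a wide grey lid, 62 mm in diameter, 76 mm tall. Bystander in the tray; origin under its centre.
- spray_can: Metal spray can with a white cap, 52 mm in diameter, 160 mm tall (nearly the bottle's height, but straight-sided). Bystander in the tray; origin under its centre.
- tin: Plain metal tin, 62 mm in diameter, 100 mm tall. Bystander in the tray; origin under its centre.
- parts_cup: Open grey cup, 60 mm in diameter, 60 mm tall, loose on the bench at the near side of the fixture by the handwheel. Bystander; origin under its centre.
- screwdriver: Screwdriver lying on the bench beyond the tray, roughly along y. Bystander.
- tape_roll: Roll of paper tape lying flat beyond the fixture, 100 mm in diameter, 45 mm high. Bystander.
- weight: Steel cylinder, 48 mm in diameter, 50 mm tall, on the bench at the -y side beyond the handwheel. Bystander.

How it is judged:
By the outcome, as a careful person would: the job done as asked, in the order asked, and still so for the second after the job is handed in, with the robot touching nothing.
It also fails if it takes over 72 s, if anything falls off the work surface, if the arm or the gripper's body presses on something with over 40 N, if the wrist force passes 120 N, or if a joint passes its speed limit or range.

## Working session

There is one attempt and no reset: what is moved stays moved. The work goes in short steps, Python scripts to look and compute and a tool call to move; the robot and the scene stay as the last step left them, time stands still between calls to the robot, and variables do not carry over. Pictures are saved under pics/ and viewed, at most 10 in all, crops included, and the job is handed in when it is done.

Besides the shell and the picture viewer there is one more tool, called after ">>>" by a JSON object that holds its "fn" and its "kwargs", one argument or row to a line. send_rows: Moves the arm, as the interface text tells. Its arguments: {"type":"object","properties":{"steps":{"type":"array"},"claw":{"type":"number"},"newtons":{"type":"number"}},"required":["steps"]}

```bash
mkdir -p pics; cat > h.py <<'E'
import numpy as np, cv2
from plant import arm
def grab(name):
    d=arm.get_image(name); return d
def pts(d):
    z=d["range_z"]; v,u=np.mgrid[0:480,0:640]
    P=np.stack([(u-d["cx"])/d["fx"]*z,(v-d["cy"])/d["fy"]*z,z],-1)
    E=np.array(d["extrinsics"]); W=(P-E[:3,3])@E[:3,:3]
    W[z<=0]=np.nan; return W
def save(d,n): cv2.imwrite("pics/"+n,cv2.cvtColor(d["image"],cv2.COLOR_RGB2BGR))
def ray(d,u,v,h):
    E=np.array(d["extrinsics"]);R=E[:3,:3];c=-R.T@E[:3,3]
    r=R.T@np.array([(u-d["cx"])/d["fx"],(v-d["cy"])/d["fy"],1]); return c+r*(h-c[2])/r[2]
E
python3 - <<'E'
from h import *
import pickle
for n in("scene","side"):
    d=grab(n);save(d,n+"0.png");pickle.dump(d,open(n+"0.pkl","wb"));print(n,d["fx"],np.round(d["extrinsics"],3).tolist())
s=arm.sense();print(s)
E
```

```text
scene 558.8589653570929 [[-0.145, 0.989, -0.008, 137.345], [0.82, 0.116, -0.561, -404.902], [-0.554, -0.088, -0.828, 1564.824], [0.0, 0.0, 0.0, 1.0]]
side 456.04208772965086 [[-0.877, -0.48, -0.009, 495.88], [-0.315, 0.589, -0.744, 313.208], [0.363, -0.65, -0.668, 719.449], [0.0, 0.0, 0.0, 1.0]]
{'time': 0.1, 'joint_positions': array([ 1.27900047e+00,  4.23794513e-01,  1.63063583e+00,  4.24795397e-05,
        1.08863140e+00, -1.89554245e-02]), 'qd': array([-1.92627667e-06, -5.62825465e-04,  9.86098081e-05,  8.38104374e-04,
        9.75660406e-04, -2.40613160e-04]), 'joint_torque': array([ 3.45542901e-05, -5.58422256e+01, -2.82444924e+01, -7.13084205e-05,
        3.08513496e-03,  7.07696685e-06]), 'ee_pos': array([168.23873741, 601.50205923, 303.19582777]), 'tool_rot': array([[-9.63004046e-01,  2.69486542e-01, -4.58660982e-04],
       [ 2.69486924e-01,  9.63003037e-01, -1.39615733e-03],
       [ 6.54463087e-05, -1.46810829e-03, -9.99998920e-01]]), 'force': array([ 0.09914083, -0.28288027, -0.18507855]), 'moment': array([-0.01692754,  0.00909108, -0.02028813]), 'finger_force': 0.0, 'opening': 84.85988245630627}
```

View pics/scene0.png

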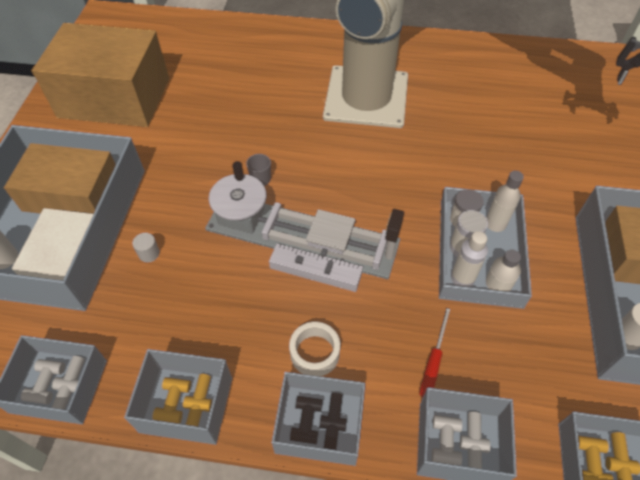

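View pics/side0.png

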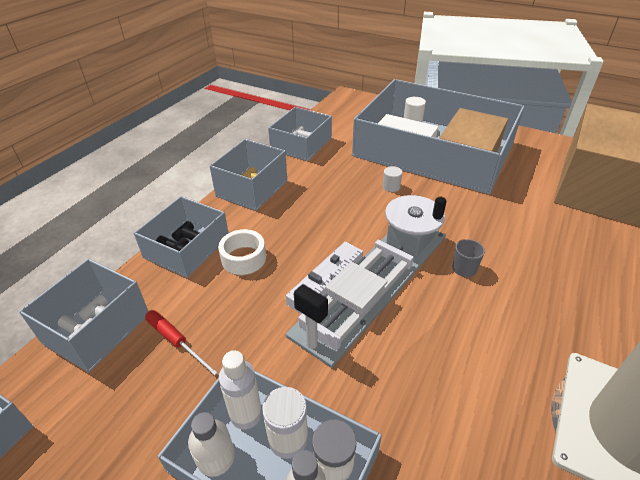

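The scene shows the wheel at (238,195), the knob at (238,170), the plate at (330,230), the clips near (299,260) and (328,266), and the bottle at (505,205). The spray can is at (468,258).

```bash
python3 - <<'E'
from h import *
import pickle
D={n:pickle.load(open(n+"0.pkl","rb")) for n in("scene","side")}
def reg(n,box,zlo,zhi):
    W=pts(D[n]);u0,v0,u1,v1=box;S=W[v0:v1,u0:u1].reshape(-1,3);S=S[np.isfinite(S[:,2])]
    return S[(S[:,2]>zlo)&(S[:,2]<zhi)]
def rect(S): return [np.round(x,2) for x in cv2.minAreaRect(S[:,:2].astype(np.float32))]
for n,bw,bk,bp,bs,bb in (("scene",(205,170,272,225),(228,155,250,185),(300,205,360,260),(265,240,365,290),(485,165,530,235)),
  ("side",(380,190,450,240),(425,190,452,225),(320,255,390,310),(285,240,365,320),(280,440,330,480))):
    print(n)
    S=reg(n,bw,88,100);print(" wheel",len(S),cv2.minEnclosingCircle(S[:,:2].astype(np.float32)),S.mean(0))
    S=reg(n,bk,105,160);print(" knob",len(S),S.mean(0),S[:,2].max(),S[S[:,2]>S[:,2].max()-6].mean(0))
    S=reg(n,bp,50,63);print(" plate",len(S),rect(S))
    S=reg(n,bs,25,34);print(" scale",len(S),rect(S))
    S=reg(n,bb,165,185);print(" bottle cap",len(S),S.mean(0) if len(S) else 0,S[:,2].max() if len(S) else 0)
# enlarge clips
a=D["scene"]["image"][225:295,255:375];b=D["side"]["image"][235:325,280:400]
a=cv2.resize(a,(700,int(70*700/120)),interpolation=cv2.INTER_CUBIC)[:,:,::-1]
cv2.imwrite("pics/clip.png",a)
cv2.imwrite("pics/clipb.png",cv2.resize(b,(720,540),interpolation=cv2.INTER_CUBIC)[:,:,::-1])
d=grab("wrist");print({k:d[k] for k in("fx","cx","cy")},np.round(d["extrinsics"],3).tolist())
E
```

```text
scene
 wheel 1958 ((468.6050720214844, -248.7625732421875), 65.68128967285156) [ 474.02270608 -248.74250694   93.49673388]
 knob 166 [ 426.57332333 -253.35130953  130.43252917] 147.40588949086103 [ 421.97452921 -255.42350823  143.84694148]
 plate 1342 [array([505.58, -34.27]), array([89.29, 93.71]), np.float64(80.58)]
 scale 1985 [array([554.7 , -52.07]), array([200.64, 113.17]), np.float64(80.63)]
 bottle cap 154 [400.92952795 341.8976771  172.92453222] 177.6036313399734
side
 wheel 1676 ((467.70111083984375, -250.70802307128906), 65.75048828125) [ 467.61840726 -241.82497334   94.43306737]
 knob 216 [ 417.91546317 -249.52090523  128.70524018] 146.18566431360856 [ 418.84100409 -253.20631132  143.60579146]
 plate 1652 [array([503.37, -34.66]), array([89.72, 89.98]), np.float64(80.39)]
 scale 1432 [array([533.94, -48.65]), array([201.15, 148.03]), np.float64(80.13)]
 bottle cap 604 [395.2184961  344.20881347 174.42057323] 177.9935134034133
{'fx': 371.64829954431775, 'cx': 318.91405833776287, 'cy': 239.49951835918196} [[0.269, 0.963, -0.0, -624.267], [0.918, -0.257, 0.301, -39.382], [0.29, -0.081, -0.954, 378.303], [0.0, 0.0, 0.0, 1.0]]
```

View pics/clipb.png

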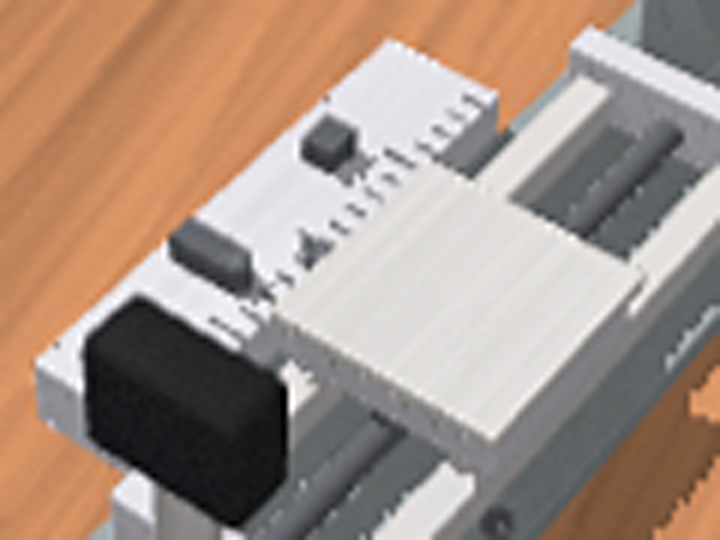

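The pointed clip (long, wedge tip at crop ~(262,290)) is on the scanner side. The pointer tip is at crop ~(310,240) and the plain clip at (330,140). Next I'll measure their offsets along the fixture.

```bash
python3 - <<'E'
from h import *
import pickle
D={n:pickle.load(open(n+"0.pkl","rb")) for n in("scene","side")}
a=np.radians(80.5);ey=np.array([np.cos(a),np.sin(a)]);ex=np.array([ey[1],-ey[0]]);w0=np.array([468.2,-249.7])
for n,b in (("scene",(265,235,370,292)),("side",(285,240,365,320))):
    d=D[n];W=pts(d);g=d["image"].max(2)
    X=(W[...,:2]-w0)@ex;Y=(W[...,:2]-w0)@ey
    m=np.zeros(g.shape,bool);m[b[1]:b[3],b[0]:b[2]]=1
    m&=(W[...,2]>33)&(W[...,2]<62)&(X>45)&(g<140)
    k,l,s,_=cv2.connectedComponentsWithStats(m.astype(np.uint8))
    for i in range(1,k):
        if s[i,4]<8: continue
        q=l==i;v,u=np.where(q)
        print(n,s[i],"X",np.round([X[q].min(),X[q].max()],1),"Y",np.round([Y[q].min(),Y[q].max(),np.median(Y[q])],1),"z",np.round([W[q][:,2].min(),W[q][:,2].max()],1), "minXpts",np.round(Y[q][np.argsort(X[q])[:3]],1),"maxX",np.round(Y[q][np.argsort(X[q])[-3:]],1))
s=arm.sense();print(s["ee_pos"])
E
```

```text
scene [321 249   7   9  40] X [45.2 64.9] Y [212.8 224.8 219. ] z [33.8 43.3] minXpts [215.  219.9 219.9] maxX [218.7 218.9 218.9]
scene [295 256   9   8  56] X [80.3 96.4] Y [165.9 181.7 173.8] z [33.4 44.5] minXpts [180.3 171.1 176.3] maxX [166.5 169.  176.6]
scene [325 259   8  15  76] X [ 67.6 101.1] Y [234.5 246.9 240.9] z [33.2 45. ] minXpts [240.3 241.1 239.1] maxX [241.4 243.7 243.9]
side [330 255   9   9  53] X [77.1 91.3] Y [167.1 181.2 176.6] z [33.2 45.6] minXpts [177.1 180.6 169.8] maxX [177.5 180.2 179.3]
side [308 272  14  12  93] X [67.1 98.2] Y [235.4 247.3 243.3] z [33.2 45.9] minXpts [241.2 244.1 240.5] maxX [238.7 241.8 244.6]
side [331 274   4   6  13] X [53.  64.5] Y [211.2 223.4 218.8] z [34.5 40.6] minXpts [216.4 222.7 223.4] maxX [216.2 217.9 211.2]
[168.27605503 601.5945942  303.3468551 ]
```

View pics/clip.png

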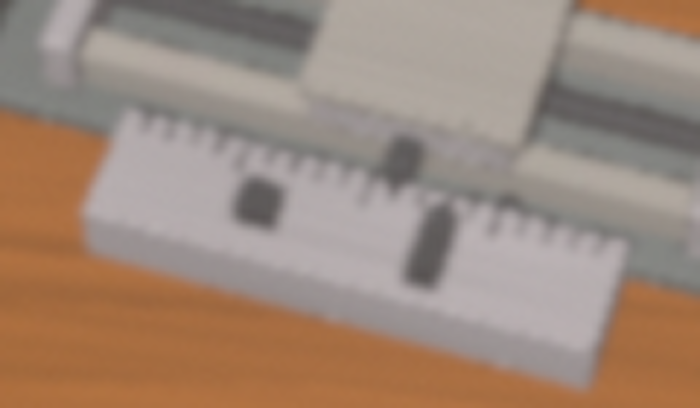

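>>> {"fn": "send_rows", "kwargs": {
  "steps": [
    [[-5, -3, 0], 0],
    [[-10, -6.5, 0], -8],
    [[-13, -12, 0], -15.6],
    [[-16, -17.5, 0], -15.6],
    [[-19, -23, 0], -15.6],
    [[-21, -28.5, 0], -15.6],
    [[-21, -34.5, 0], -15.6],
    [[-21, -40, 0], -15.6]
  ]
}}

```text
time: 1.15
ee_pos: [262.0, 158.3, 303.7]
tool_rot: [[-1.0, 0.0, -0.0], [0.0, 1.0, -0.0], [0.0, -0.0, -1.0]]
force: [0.8, 0.0, 0.5]
opening: 85.4
finger_force: 0.0
```

The pointer is about 22.5 mm short of the mark, which is about 1.1 clockwise turns. In the crop the pointer is at (402,165) and the pointed clip at (432,240). Going to the knob now.

>>> {"fn": "send_rows", "kwargs": {
  "steps": [
    [[-5, -2.5, 0], 0],
    [[-10, -5.5, 0], 0],
    [[-14, -10, 0], 0],
    [[-15.8, -15.5, 0], 0],
    [[-15.8, -21.5, 0], 0],
    [[-15.8, -27.5, 0], 0],
    [[-15.8, -33.5, 0], 0],
    [[-15.8, -39, 0], 0]
  ]
}}

```text
time: 2.15
ee_pos: [420.2, -232.1, 303.9]
tool_rot: [[-1.0, 0.001, 0.0], [0.001, 1.0, -0.0], [-0.0, -0.0, -1.0]]
force: [0.8, 0.7, -0.8]
opening: 85.5
finger_force: 0.0
```

>>> {"fn": "send_rows", "kwargs": {
  "steps": [
    [[0, -1.6, 1.5], 0],
    [[0, -2.2, 4], 0],
    [[0, -2.2, 4], 0]
  ]
}}

```text
time: 2.52
ee_pos: [419.3, -251.0, 261.8]
tool_rot: [[-1.0, 0.001, -0.004], [0.001, 1.0, 0.003], [0.004, 0.003, -1.0]]
force: [-0.6, 0.8, 0.6]
opening: 85.4
finger_force: 0.0
```

```bash
python3 - <<'E'
from h import *
d=grab("wrist");save(d,"w1.png");print(arm.sense()["ee_pos"],arm.sense()["joint_positions"])
E
```

```text
[ 419.98695998 -251.00843485  262.96695467] [-5.63106502e-01  2.83757208e-01  1.95629760e+00  2.37476803e-04
  9.04740255e-01 -2.13371874e+00]
```

View pics/w1.png

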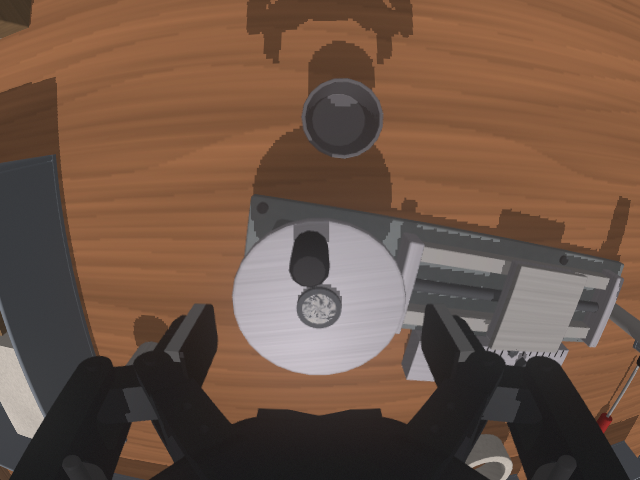

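Knob at (310,265) lies between the fingers (centre 318), so the alignment is good. Descending and gripping.

>>> {"fn": "send_rows", "kwargs": {
  "steps": [
    [[0, -0.3, 5], 0],
    [[0, -0.3, 8], 0],
    [[0, -0.3, 9], 0],
    [[0, -0.3, 9], 0]
  ]
}}

```text
time: 3.08
ee_pos: [421.0, -254.6, 174.3]
tool_rot: [[-1.0, -0.0, -0.0], [-0.0, 1.0, 0.0], [0.0, 0.0, -1.0]]
force: [0.0, 0.2, -0.3]
opening: 85.5
finger_force: 0.0
```

>>> {"fn": "send_rows", "kwargs": {
  "steps": [
    [[0, 0, 0], 0],
    [[0, 0, 0], 0],
    [[0, 0, 0], 0],
    [[0, 0, 0], 0],
    [[0, 0, 0], 0],
    [[0, 0, 0], 0]
  ],
  "claw": 1.6,
  "newtons": 30
}}

```text
time: 3.82
ee_pos: [420.9, -255.2, 174.5]
tool_rot: [[-1.0, 0.001, 0.001], [0.001, 1.0, -0.0], [-0.001, -0.0, -1.0]]
force: [-1.8, 0.8, 4.9]
opening: 21.9
finger_force: 30.1
```

```bash
python3 - <<'E'
from h import *
s=arm.sense();p=s["ee_pos"];print(p,s["force"],s["opening"],s["finger_force"])
c=np.array([468.2,-249.7]);r=p[:2]-c;print(np.hypot(*r))
a0=np.arctan2(r[1],r[0])
for i in range(0,21):
    a=a0-np.radians(22.5*i); t=c+48*np.array([np.cos(a),np.sin(a)])-(c+48*np.array([np.cos(a0),np.sin(a0)]))
    print(i,round(-t[0]/10,2),round(t[1]/10,2))
E
```

```text
[ 420.85847753 -255.21175665  174.51042904] [-1.761025    0.80187638  4.91937763] 21.90162898004788 30.098897159623448
47.66129678688819
0 -0.0 0.0
1 -0.15 1.87
2 -1.0 3.53
3 -2.43 4.75
4 -4.21 5.32
5 -6.08 5.17
6 -7.75 4.32
7 -8.96 2.89
8 -9.54 1.11
9 -9.39 -0.76
10 -8.53 -2.42
11 -7.11 -3.64
12 -5.32 -4.21
13 -3.46 -4.06
14 -1.79 -3.21
15 -0.58 -1.78
16 -0.0 -0.0
17 -0.15 1.87
18 -1.0 3.53
19 -2.43 4.75
20 -4.21 5.32
```

>>> {"fn": "send_rows", "kwargs": {
  "steps": [
    [[0, 0.95, 0], 0],
    [[-0.15, 1.87, 0], 0],
    [[-0.5, 2.75, 0], 0],
    [[-1.0, 3.53, 0], 0],
    [[-1.65, 4.2, 0], 0],
    [[-2.43, 4.75, 0], 0],
    [[-3.3, 5.1, 0], 0],
    [[-4.21, 5.32, 0], 0]
  ]
}}

```text
time: 4.82
ee_pos: [463.8, -202.6, 174.5]
tool_rot: [[-1.0, -0.001, 0.002], [-0.001, 1.0, -0.002], [-0.002, -0.002, -1.0]]
force: [-2.2, -12.5, 4.1]
opening: 21.8
finger_force: 30.3
```

>>> {"fn": "send_rows", "kwargs": {
  "steps": [
    [[-1.87, -0.27, 0], 0],
    [[-3.54, -1.12, 0], 0],
    [[-4.75, -2.55, 0], 0],
    [[-5.33, -4.33, 0], 0],
    [[-5.18, -6.2, 0], 0],
    [[-4.32, -7.86, 0], 0],
    [[-2.9, -9.08, 0], 0],
    [[-1.11, -9.65, 0], 0]
  ]
}}

```text
time: 5.82
ee_pos: [474.8, -298.5, 174.5]
tool_rot: [[-1.0, 0.001, 0.003], [0.001, 1.0, -0.0], [-0.003, -0.0, -1.0]]
force: [3.5, 6.8, 9.1]
opening: 22.1
finger_force: 30.8
```

>>> {"fn": "send_rows", "kwargs": {
  "steps": [
    [[1.86, 0.2, 0], 0],
    [[3.53, 1.05, 0], 0],
    [[4.74, 2.48, 0], 0],
    [[5.32, 4.28, 0], 0],
    [[5.32, 4.28, 0], 0]
  ]
}}

```text
time: 6.45
ee_pos: [420.7, -254.3, 174.5]
tool_rot: [[-1.0, 0.0, 0.001], [0.0, 1.0, 0.001], [-0.001, 0.001, -1.0]]
force: [0.8, 2.5, 9.5]
opening: 22.3
finger_force: 30.9
```

```bash
cat > ptr.py <<'E'
from h import *
a=np.radians(80.5);ey=np.array([np.cos(a),np.sin(a)]);ex=np.array([ey[1],-ey[0]]);w0=np.array([468.2,-249.7])
for n,b in (("scene",(265,235,370,292)),("side",(285,240,365,320))):
    d=grab(n);save(d,n+"_%.1f.png"%arm.sense()["time"]);W=pts(d);g=d["image"].max(2)
    X=(W[...,:2]-w0)@ex;Y=(W[...,:2]-w0)@ey
    m=np.zeros(g.shape,bool);m[b[1]:b[3],b[0]:b[2]]=1
    for nm,lo,hi in(("ptr",52,63),("clip",72,98)):
        q=m&(W[...,2]>35)&(W[...,2]<50)&(X>lo)&(X<hi)&(g<140)&(Y>195)
        y=Y[q]; print(n,nm,q.sum(),np.round([y.min(),y.max(),np.median(y),y.mean()],1) if len(y) else "")
    q=(W[...,2]>52)&(W[...,2]<62)&(abs(X)<60)&(Y>150)&(Y<310)
    print(" plate edges Y",np.round(np.percentile(Y[q],[1,99]),1))
E
python3 ptr.py; python3 -c "
from plant import arm;s=arm.sense();print(s['ee_pos'],s['force'])"
```

```text
scene ptr 21 [233.6 244.8 240.3 239.6]
scene clip 62 [234.9 246.8 240.5 240.9]
 plate edges Y [196.  282.3]
side ptr 11 [232.6 243.7 240.3 240. ]
side clip 71 [235.  247.7 243.  242.5]
 plate edges Y [195.  282.1]
[ 420.78969928 -254.58136906  174.46620642] [ 0.21817566  3.2822277  11.14331185]
```

>>> {"fn": "send_rows", "kwargs": {
  "steps": [
    [[-0.1, 1.6, 0], 0],
    [[-0.67, 3.05, 0], 0],
    [[-0.67, 3.05, 0], 0]
  ]
}}

```text
time: 6.92
ee_pos: [428.4, -224.3, 174.5]
tool_rot: [[-1.0, -0.0, 0.002], [-0.0, 1.0, -0.0], [-0.002, -0.0, -1.0]]
force: [3.3, 1.1, 7.2]
opening: 22.0
finger_force: 30.8
```

>>> {"fn": "send_rows", "kwargs": {
  "steps": [
    [[0, 0, 0], 0],
    [[0, 0, 0], 0],
    [[0, 0, 0], 0],
    [[0, 0, -3], 0],
    [[0, 0, -7], 0],
    [[-4, 5, -7], 0],
    [[-7, 10, -7], 0],
    [[-9, 16, -7], 0]
  ],
  "claw": 8.5
}}

```text
time: 7.92
ee_pos: [518.3, -64.6, 244.0]
tool_rot: [[-1.0, 0.002, 0.001], [0.002, 1.0, -0.0], [-0.001, -0.0, -1.0]]
force: [0.1, 0.2, -0.4]
opening: 85.2
finger_force: 0.0
```

>>> {"fn": "send_rows", "kwargs": {
  "steps": [
    [[-2, 3, 2.5], 0],
    [[-2, 3, 2.5], 0],
    [[-2, 3, 2.5], 0]
  ]
}}

```text
time: 8.3
ee_pos: [536.7, -36.0, 218.7]
tool_rot: [[-1.0, 0.0, -0.001], [0.0, 1.0, -0.0], [0.001, -0.0, -1.0]]
force: [-0.6, 1.3, 0.9]
opening: 84.8
finger_force: 0.0
```

```bash
python3 ptr.py; python3 - <<'E'
from h import *
import pickle
d=grab("wrist");save(d,"w2.png");pickle.dump(d,open("w2.pkl","wb"));print(arm.sense()["ee_pos"])
E
```

```text
scene ptr 20 [235.6 247.  241.  240.5]
scene clip 64 [234.4 247.3 241.7 241.3]
 plate edges Y [198.  284.4]
side ptr 10 [236.8 246.4 242.3 241.6]
side clip 65 [234.8 247.4 244.1 242.3]
 plate edges Y [197.5 284.4]
[536.96563636 -36.75107897 219.37562883]
```

View pics/w2.png

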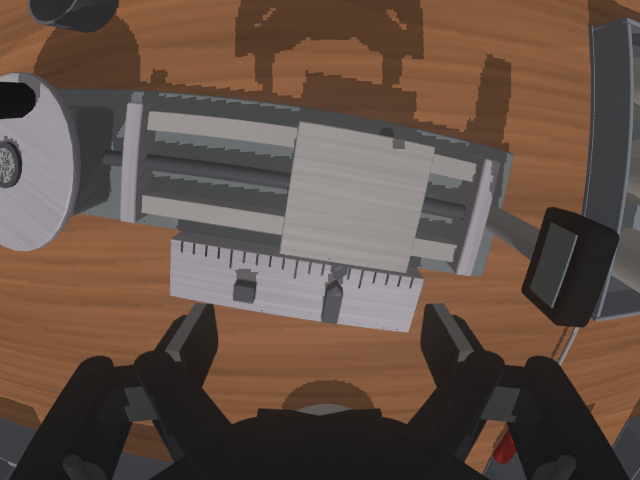

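Pointer (338,268) and clip tip (335,283) look nearly in line. I'll compute both from the wrist rays.

```bash
python3 - <<'E'
from h import *
import pickle
d=pickle.load(open("w2.pkl","rb"))
a=np.radians(80.5);ey=np.array([np.cos(a),np.sin(a)]);ex=np.array([ey[1],-ey[0]]);w0=np.array([468.2,-249.7])
v,u=np.mgrid[0:480,0:640];x=(u-d["cx"])/d["fx"];y=(v-d["cy"])/d["fy"];r=np.hypot(x,y)+1e-9
t=np.tan(r)/r;z=d["range_z"];P=np.stack([x*t*z,y*t*z,z],-1);E=np.array(d["extrinsics"]);W=(P-E[:3,3])@E[:3,:3]
X=(W[...,:2]-w0)@ex;Y=(W[...,:2]-w0)@ey;g=d["image"].max(2)
m=np.zeros(g.shape,bool);m[255:330,310:365]=1
m&=(W[...,2]>34)&(W[...,2]<50)&(g<150)
for lo in range(44,102,3):
    q=m&(X>=lo)&(X<lo+3)
    if q.sum(): print(lo,q.sum(),np.round([Y[q].min(),Y[q].max(),(Y[q].min()+Y[q].max())/2,W[q][:,2].max()],1))
S=W[(W[...,2]>54)&(W[...,2]<60)&(X>-55)&(X<60)&(Y>180)&(Y<300)];print(cv2.minAreaRect(S[:,:2].astype(np.float32)))
big=cv2.resize(d["image"][245:330,300:400],(700,595),interpolation=cv2.INTER_NEAREST)[:,:,::-1];cv2.imwrite("pics/w2z.png",big)
E
```

```text
50 56 [233.8 245.9 239.9  40. ]
53 70 [233.6 246.  239.8  39.5]
56 59 [233.6 245.6 239.6  39.5]
59 36 [234.5 244.2 239.3  39.6]
62 6 [238.9 241.8 240.3  39. ]
65 14 [238.8 241.2 240.   42.2]
68 62 [235.1 243.4 239.3  42.8]
71 78 [233.9 245.6 239.7  43.4]
74 58 [233.8 245.5 239.7  43. ]
77 60 [233.9 245.6 239.8  42.7]
80 61 [233.7 245.5 239.6  42.4]
83 57 [233.8 245.8 239.8  42.2]
86 63 [233.9 245.8 239.9  42.9]
89 56 [233.9 246.  239.9  42.5]
92 54 [234.2 245.9 240.   42.6]
95 60 [234.  245.9 240.   42.6]
98 13 [234.5 246.  240.3  42.1]
((507.7830810546875, -12.918479919433594), (88.8110580444336, 88.48191833496094), 80.44949340820312)
```

View pics/w2z.png

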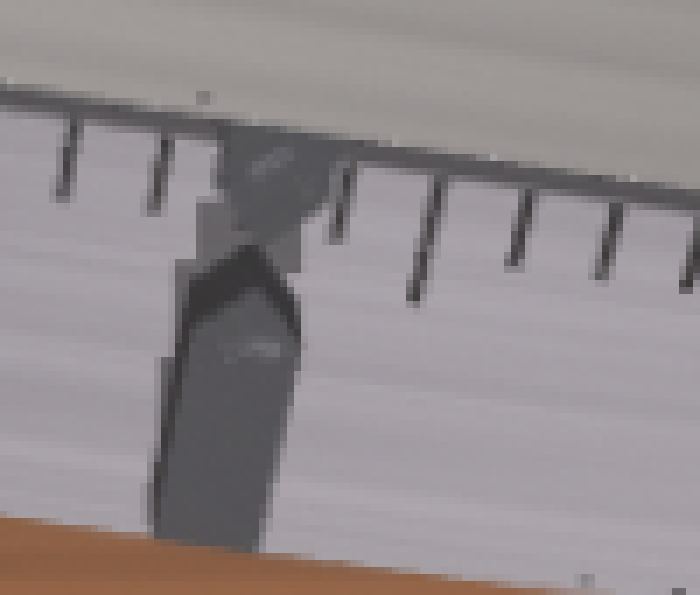

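The pointer is on the mark within 0.3 mm (pointer Y 239.6, clip 239.8), and the plate centre is (507.8, -12.9). Next is the bottle.

>>> {"fn": "send_rows", "kwargs": {
  "steps": [
    [[0, 0, -5], 0],
    [[1, 5, -8.5], 0],
    [[3, 10.5, -8.5], 0],
    [[5, 16, -8.5], 0],
    [[7, 21.5, -8.5], 0],
    [[9, 27, -8.5], 0],
    [[11, 32, -8.5], 0],
    [[13, 36, -8.5], 0]
  ]
}}

```text
time: 9.45
ee_pos: [407.0, 325.3, 304.6]
tool_rot: [[-1.0, 0.001, 0.001], [0.001, 1.0, 0.001], [-0.001, 0.001, -1.0]]
force: [0.2, -0.5, 0.8]
opening: 84.7
finger_force: 0.0
```

>>> {"fn": "send_rows", "kwargs": {
  "steps": [
    [[0.6, 1.8, 0], 0],
    [[0.6, 1.8, 0], 0]
  ]
}}

```text
time: 9.7
ee_pos: [401.6, 342.4, 304.2]
tool_rot: [[-1.0, -0.0, 0.001], [-0.0, 1.0, 0.0], [-0.001, 0.0, -1.0]]
force: [0.4, 0.2, 0.1]
opening: 85.0
finger_force: 0.0
```

```bash
python3 - <<'E'
from h import *
d=grab("wrist");save(d,"w3.png");s=arm.sense();print(s["ee_pos"],s["joint_positions"])
v,u=np.mgrid[0:480,0:640];x=(u-d["cx"])/d["fx"];y=(v-d["cy"])/d["fy"];r=np.hypot(x,y)+1e-9
t=np.tan(r)/r;z=d["range_z"];P=np.stack([x*t*z,y*t*z,z],-1);E=np.array(d["extrinsics"]);W=(P-E[:3,3])@E[:3,:3]
q=(W[...,2]>171)&(W[...,2]<180)&(np.hypot(W[...,0]-398,W[...,1]-343)<40)
print(q.sum(),u[q].mean(),v[q].mean(),cv2.minEnclosingCircle(W[q][:,:2].astype(np.float32)),np.median(W[q],0))
E
```

```text
[401.82480339 341.60284849 304.04960727] [ 6.82218315e-01  2.80210473e-01  1.84479395e+00 -5.82909572e-04
  1.01654378e+00 -8.87754235e-01]
1968 319.1778455284553 252.1321138211382 ((396.52862548828125, 342.1857604980469), 15.002496719360352) [395.78988499 342.16228424 174.13354004]
```

View pics/w3.png

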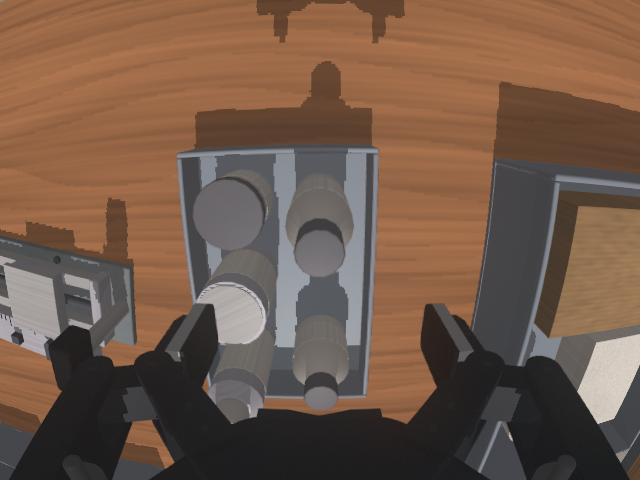

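The wrist view shows the bottle's cap at (319,252), centre (396.5, 342.2), with the squat bottle at (321,385) and the spray can at (235,405). Descending on the cap.

>>> {"fn": "send_rows", "kwargs": {
  "steps": [
    [[0.5, 0, 3], 0],
    [[0.5, 0, 6.5], 0],
    [[0.5, 0, 9.3], 0],
    [[0.5, 0, 9.3], 0]
  ]
}}

```text
time: 10.25
ee_pos: [396.2, 340.1, 209.2]
tool_rot: [[-1.0, 0.003, -0.003], [0.003, 1.0, -0.003], [0.003, -0.003, -1.0]]
force: [0.1, -0.2, 0.3]
opening: 85.4
finger_force: 0.0
```

>>> {"fn": "send_rows", "kwargs": {
  "steps": [
    [[0, 0, 0], 0],
    [[0, 0, 0], 0],
    [[0, 0, 0], 0],
    [[0, 0, 0], 0],
    [[0, 0, 0], 0],
    [[0, 0, 0], 0]
  ],
  "claw": 2.2,
  "newtons": 50
}}

```text
time: 11.0
ee_pos: [396.8, 342.6, 212.1]
tool_rot: [[-1.0, 0.0, 0.002], [0.0, 1.0, 0.001], [-0.002, 0.001, -1.0]]
force: [-0.2, -0.9, 6.1]
opening: 29.0
finger_force: 48.9
```

>>> {"fn": "send_rows", "kwargs": {
  "steps": [
    [[0, 0, -1], 0],
    [[0, 0, -3], 0],
    [[0, 0, -6], 0],
    [[0, 0, -10], 0],
    [[0, 0, -14], 0],
    [[0, 0, -17.5], 0],
    [[0, 0, -19], 0],
    [[0, 0, -19], 0]
  ]
}}

```text
time: 12.0
ee_pos: [396.4, 342.4, 401.5]
tool_rot: [[-1.0, 0.0, 0.001], [0.0, 1.0, 0.001], [-0.001, 0.001, -1.0]]
force: [-0.6, -0.1, -2.1]
opening: 29.0
finger_force: 49.5
```

```bash
python3 - <<'E'
from h import *
s=arm.sense();print(s["ee_pos"],s["joint_positions"],s["force"],s["opening"],s["finger_force"])
for n in("scene","side"):
    d=grab(n);save(d,n+"_lift.png");W=pts(d);p=s["ee_pos"]
    q=(np.hypot(W[...,0]-p[0],W[...,1]-p[1])<45)&(W[...,2]>165)&(W[...,2]<310)
    P=W[q];print(n,len(P),P[:,2].min() if len(P) else 0)
    for lo in range(190,310,20):
        Q=P[(P[:,2]>lo)&(P[:,2]<lo+20)]
        if len(Q)>5: print(lo,np.round(Q.mean(0)-p,1),np.round(np.ptp(Q,axis=0),0))
E
```

```text
[396.37172483 342.40291429 401.52288407] [ 6.89734709e-01  1.67039997e-01  1.75065174e+00  4.87342681e-05
  1.22233201e+00 -8.80710610e-01] [-0.60441016 -0.14024233 -2.13265276] 28.987111113279074 49.54124093055725
scene 1217 190.7758702045558
190 [  18.4   -5.3 -200.4] [33. 49. 19.]
210 [  19.2   -5.7 -182. ] [35. 49. 20.]
230 [  19.2   -6.4 -161.7] [31. 47. 20.]
250 [  19.5   -5.6 -141.4] [36. 49. 20.]
270 [  19.2   -5.8 -121.4] [33. 49. 20.]
290 [  17.    -4.9 -100.3] [43. 50. 20.]
side 2594 192.6383349893567
190 [ -12.4   15.5 -199.6] [41. 38. 17.]
210 [ -12.8   16.1 -181.5] [43. 37. 20.]
230 [ -12.8   16.1 -161.5] [43. 35. 20.]
250 [ -12.4   16.4 -141.3] [43. 35. 20.]
270 [ -12.4   15.8 -121.2] [44. 38. 20.]
290 [-12.4  12.6 -99.1] [41. 48. 20.]
```

View pics/side_lift.png

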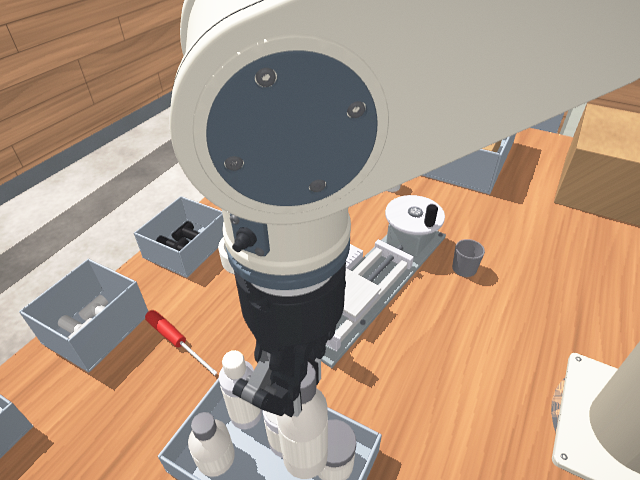

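The bottle hangs upright (axis constant over height) with its underside 207 mm below the TCP. Carrying it to the plate.

>>> {"fn": "send_rows", "kwargs": {
  "steps": [
    [[-0.6, -2, 0], 0],
    [[-2, -6.5, 0], 0],
    [[-3.8, -12, 0], 0],
    [[-5.6, -18, 0], 0],
    [[-7.5, -24, 0], 0],
    [[-9.3, -29.8, 0], 0],
    [[-10.6, -33.8, 0], 0],
    [[-11.1, -35.5, 0], 0]
  ]
}}

```text
time: 13.1
ee_pos: [506.9, -15.6, 399.7]
tool_rot: [[-1.0, 0.004, -0.002], [0.004, 1.0, -0.0], [0.002, -0.0, -1.0]]
force: [-0.4, 0.6, -1.5]
opening: 29.0
finger_force: 49.9
```

>>> {"fn": "send_rows", "kwargs": {
  "steps": [
    [[0, 0, 1.5], 0],
    [[0, 0, 4], 0],
    [[0, 0, 7], 0],
    [[0, 0, 9.5], 0],
    [[0, 0, 11.3], 0],
    [[0, 0, 12.3], 0],
    [[0, 0, 12.8], 0],
    [[0, 0, 12.8], 0]
  ]
}}

```text
time: 14.1
ee_pos: [507.1, -12.4, 272.9]
tool_rot: [[-1.0, 0.0, -0.0], [0.0, 1.0, 0.0], [0.0, 0.0, -1.0]]
force: [0.9, -0.6, -1.4]
opening: 28.9
finger_force: 49.9
```

```bash
python3 - <<'E'
from h import *
s=arm.sense();p=s["ee_pos"];print(p,s["force"],s["opening"])
for n in("scene","side"):
    W=pts(grab(n))
    q=(np.hypot(W[...,0]-p[0],W[...,1]-p[1])<40)
    P=W[q];B=P[(P[:,2]>85)&(P[:,2]<155)];h=np.array(sorted(P[(P[:,2]>40)&(P[:,2]<90)][:,2]))
    print(n,len(B),np.round(B[:,:2].min(0),1),np.round(B[:,:2].max(0),1))
    if len(B): 
        f=lambda c:np.hypot(B[:,0]-c[0],B[:,1]-c[1])-25
        from scipy.optimize import least_squares
        print(least_squares(f,p[:2],loss="soft_l1").x)
E
```

```text
[507.13569652 -12.41920297 272.85721573] [ 0.88358613 -0.6347238  -1.43781316] 28.87525839752391
scene 456 [508.8 -35. ] [535.3  13.4]
[507.74459154 -11.97290449]
side 728 [481.  -23.1] [530.  14.]
[506.7791327  -12.77297403]
```

>>> {"fn": "send_rows", "kwargs": {
  "steps": [
    [[0, 0, 0.3], 0],
    [[0, 0, 0.5], 0],
    [[0, 0, 0.65], 0],
    [[0, 0, 0.75], 0],
    [[0, 0, 0.75], 0]
  ]
}}

```text
time: 14.82
ee_pos: [507.2, -12.8, 265.3]
tool_rot: [[-1.0, 0.001, -0.0], [0.001, 1.0, -0.0], [0.0, -0.0, -1.0]]
force: [-1.1, -1.0, -2.3]
opening: 28.7
finger_force: 49.9
```

>>> {"fn": "send_rows", "kwargs": {
  "steps": [
    [[0, 0, 0.05], 0],
    [[0, 0, 0.1], 0],
    [[0, 0, 0.1], 0]
  ]
}}

```text
time: 15.2
ee_pos: [507.2, -12.7, 264.4]
tool_rot: [[-1.0, 0.0, -0.0], [0.0, 1.0, -0.0], [0.0, -0.0, -1.0]]
force: [-0.9, -0.4, -1.6]
opening: 29.1
finger_force: 49.9
```

>>> {"fn": "send_rows", "kwargs": {
  "steps": [
    [[0, 0, 0.05], 0],
    [[0, 0, 0.1], 0],
    [[0, 0, 0.1], 0]
  ]
}}

```text
time: 15.58
ee_pos: [507.6, -12.8, 264.1]
tool_rot: [[-1.0, 0.0, 0.001], [0.0, 1.0, -0.0], [-0.001, -0.0, -1.0]]
force: [-1.1, 0.7, 4.7]
opening: 29.4
finger_force: 50.6
```

Contact: the upward force is +4.7 N. Releasing and rising.

>>> {"fn": "send_rows", "kwargs": {
  "steps": [
    [[0, 0, 0], 0],
    [[0, 0, 0], 0],
    [[0, 0, 0], 0],
    [[0, 0, 0], 0]
  ],
  "claw": 8.5
}}

```text
time: 16.08
ee_pos: [507.2, -12.7, 263.3]
tool_rot: [[-1.0, 0.001, -0.0], [0.001, 1.0, -0.0], [0.0, -0.0, -1.0]]
force: [0.0, -0.5, -0.5]
opening: 85.1
finger_force: 0.0
```

>>> {"fn": "send_rows", "kwargs": {
  "steps": [
    [[0, 0, -2], 0],
    [[0, 0, -6], 0],
    [[0, 0, -11], 0],
    [[1, 4, -15], 0],
    [[3, 9, -17], 0],
    [[5, 14, -17], 0],
    [[7, 19, -17], 0],
    [[7, 19, -17], 0]
  ]
}}

```text
time: 17.08
ee_pos: [435.9, 179.8, 433.5]
tool_rot: [[-1.0, -0.004, -0.0], [-0.004, 1.0, 0.001], [0.0, 0.001, -1.0]]
force: [-0.1, -1.2, -0.6]
opening: 85.1
finger_force: 0.0
```

```bash
python3 ptr.py; python3 - <<'E'
from h import *
from scipy.optimize import least_squares
p=np.array([507.5,-12.8])
for n in("scene","side"):
    W=pts(grab(n))
    P=W[np.hypot(W[...,0]-p[0],W[...,1]-p[1])<40];
    for lo,hi,r in((70,110,25),(110,160,25),(205,222,15)):
        B=P[(P[:,2]>lo)&(P[:,2]<hi)]
        print(n,lo,len(B),least_squares(lambda c:np.hypot(B[:,0]-c[0],B[:,1]-c[1])-r,p,loss="soft_l1").x.round(1))
    print(P[:,2].max())
d=grab("scene");cv2.imwrite("pics/fin.png",d["image"][120:320,180:560,::-1].repeat(2,0).repeat(2,1))
E
```

```text
scene ptr 22 [236.1 246.7 240.9 241.1]
scene clip 61 [235. 247. 241. 241.]
 plate edges Y [197.3 284.6]
side ptr 14 [235.4 246.  240.  240.4]
side clip 72 [235.4 246.8 243.6 242.3]
 plate edges Y [197.1 284.6]
scene 70 242 [508.3 -12.3]
scene 110 343 [508.3 -12.2]
scene 205 83 [507.7 -12.3]
229.56714901339348
side 70 378 [507.1 -13.1]
side 110 548 [506.9 -13. ]
side 205 135 [507.1 -13.3]
229.54303561879763
```

View pics/fin.png

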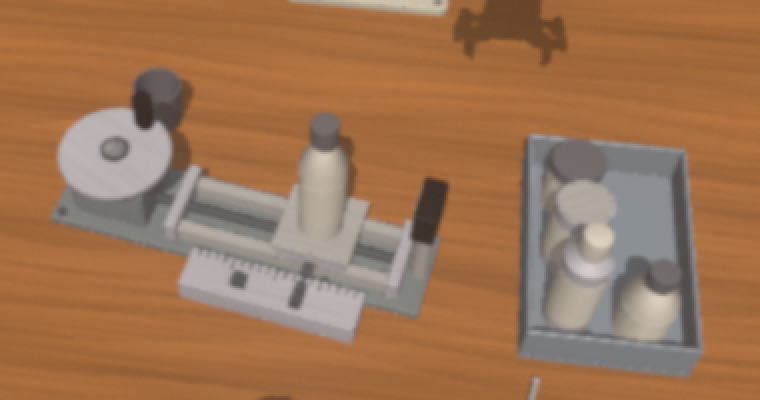

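The bottle stands upright at the plate's centre (324,200 in the crop). The pointer is still on the mark and the other containers are undisturbed.

```bash
python3 -c "
from plant import arm;print(arm.sign_off())"
```

```text
the job is handed in; nothing more can be done
None
```

The pointer is within about 0.3 mm of the pointed clip, the tall bottle was set down upright within about 1 mm of the plate's centre, nothing else was seen to move, and the job was handed in at about 17 s.

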